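# Dial in and purge a washed bottle-top dispenser over the waste beaker

## Task

The bottle-top dispenser has been washed and stands empty in the blue tray. Lift it out and set it down gently and upright on the worktop beside the waste beaker, with its spout tip well over the middle of the beaker's mouth; then take the blue knob on top and turn it until the needle on the dial stands on the red mark, and with the dose so set press the knob straight down to its stop and let it come back up, so that the purge stroke goes into the beaker. Do not press the plunger while the spout is away from the beaker, and leave the beaker and the other things on the bench where they stand.

Things in the scene. Friction and masses are not known exactly. Their poses are not given: they have to be found in the camera images.
- dispenser: Bottle-top dispenser, loose, 0.5 to 0.8 kg, 210 tall, standing on the floor of the blue tray; origin at the centre of its underside, z up its axis, x towards the spout. Amber bottle 76 across up to z = 78, tapering to 44 at z = 108; black collar 48 across to 124; ivory neck 40 across; ivory dial drum 60 across, z = 148 to 170. Above the drum only the steel stem (11 across) and the blue knob
- drum_grip (a point): On the dispenser's axis, 161 above its underside, half way up the upright rim of the dial drum (60 across), the place to carry it by; take it across the dispenser's y, as the spout runs out below the drum along x
- spout_tip (a point): Open end of the spout: 112 mm from the axis along the dispenser's x, 127 above its underside; the spout is a thin tube (7 thick) that rises to at most 150 on the way
- head_top (a point): Centre of the top of the blue ribbed knob, the plunger's head: 32 across, 17.5 high, its top 210 above the dispenser's underside when up. Its underside stands 22 above the dial face. It is both dose knob (turn) and plunger (press); it turns with the knob
- dose_knob (a joint): Angle of the blue knob in rad, positive anticlockwise seen from above; range -1.9 to 1.9, held by slight friction (about 0.01 N m). At 0 the needle is on the red mark. It starts at 0.6 to 1.45, so it must be turned clockwise
- needle (a joint): Angle of the black needle on the white dial face round the stem, positive anticlockwise seen from above, 0 at the red mark. Geared to the knob: it turns the same way half as far
- needle_tip (a point): Tip of the black needle, 25 from the axis, just above the dial face (171 to 173 above the dispenser's underside)
- red_mark (a point): Centre of the red mark on the dial face, 26 from the axis on the side away from the spout (dispenser x = -26); the mark is 4.6 wide and is also drawn down the rim
- plunger (a joint): How far the knob is pressed down, in m: 0 when up, where its spring returns it. Its stop is at 0.012, whatever the dose. The spring takes 3 N at first and 9 N at the stop; needs no turning to press
- waste_beaker: Translucent beaker holding used pipette tips, loose, 0.06 kg, 109 across the rim, 80 across the foot, 118 tall; origin at the centre of its underside. Near it: the sink, whose flat rim stands 4 mm proud and begins at x = 0.55 where y is below -0.21, and the front edge of the worktop at about x = 0.33
- waste_mouth (a point): Centre of the beaker's mouth, at rim height
- blue_tray: Shallow blue tray, 190 (x) by 250 (y) and 48 high, stands fast; origin at the centre of its underside; its floor is 4 mm thick where the dispenser stands
- wash_bottle: Bystander, to be left alone: wash bottle: white squeeze bottle with red cap and bent tube, 185 tall; its body is 62 across, with its axis 20 mm from the origin along its x; origin at the underside, below the middle of its outline
- reagent_bottle: Bystander, to be left alone: white bottle with an orange-red cap, 38 across, 84 tall; origin at the underside, below the middle of its outline
- buffer_bottle: Bystander, to be left alone: white bottle with a blue cap and blue band, 52 across, 140 tall; origin at the underside, below the middle of its outline
- green_jar: Bystander, to be left alone: clear jar with a green lid, 51 across, 62 tall; origin at the underside, below the middle of its outline
- white_tub: Bystander, to be left alone: ivory lidded tub, 104 across, 126 tall, about as big as the beaker but closed; origin at the underside, below the middle of its outline
- timer: Bystander, to be left alone: white bench timer, 66 x 62 x 20; origin at the underside, below the middle of its outline
- slide_box: Bystander, to be left alone: dark green slide box, 89 x 165 x 36; origin at the underside, below the middle of its outline
- marker: Bystander, to be left alone: black and white marker pen lying down, 135 long (along its own y), 17 thick; origin at the underside, below the middle of its outline
There are look-alikes about, which are no part of the job. What is shaped like the waste_beaker but brown is not meant.

How it is judged:
On the way, in this order (a step that is already met when the one before it is completed fails the run):
1. the dispenser stands upright on the worktop, let go, its spout tip over the beaker's mouth (height (world z) of dispenser below 0.003 m and angle between dispenser's own z axis and vertical below 0.06 rad and horizontal distance between spout_tip and waste_mouth below 0.03 m and contact force between the fingers and dispenser below 0.3 N), for 0.2 s.
2. the needle has been turned onto the red mark, the spout still over the beaker (value of joint needle between -0.08 and 0.08 rad and horizontal distance between spout_tip and waste_mouth below 0.03 m), for 0.2 s.
3. the plunger is pressed down to its stop, with the needle on the mark and the spout over the beaker (all of step 2 and value of joint plunger above 0.0105 m), for 0.1 s.
At the end, for the whole second after the job is handed in: Dispenser at rest, upright (0.06 rad) on the worktop, spout tip within 30 mm (seen from above) of the middle of the beaker's mouth; needle within 0.08 rad of the red mark; after a full stroke (1.5 mm of the stop) the plunger is up again (1.5 mm); beaker within 25 mm of its start (all of step 2 and height (world z) of dispenser below 0.003 m and angle between dispenser's own z axis and vertical below 0.06 rad and value of joint plunger below 0.0015 m and linear speed of dispenser below 0.02 m/s and distance of waste_beaker from where it was at the start of the episode below 0.025 m and angle between waste_beaker's own z axis and vertical below 0.1 rad); the robot touches nothing.
It fails at once if the plunger is pressed (more than 3 mm) with the spout more than 40 mm from the middle of the beaker (value of joint plunger above 0.003 m and horizontal distance between spout_tip and waste_mouth above 0.04 m).
It fails at once if the dispenser is dropped (not held while more than 20 mm above the worktop) (height (world z) of dispenser above 0.02 m and contact force between the fingers and dispenser below 0.02 N).
It fails at once if the dispenser is tipped by more than 0.35 rad (angle between dispenser's own z axis and vertical above 0.35 rad).
It fails at once if the beaker is shifted by more than 25 mm or tipped by more than 0.3 rad (distance of waste_beaker from where it was at the start of the episode above 0.025 m or angle between waste_beaker's own z axis and vertical above 0.3 rad).
It fails at once if another thing on the bench is shifted by more than 30 mm (distance of any of wash_bottle, reagent_bottle, buffer_bottle, green_jar, white_tub, timer, slide_box, marker from where it was at the start of the episode above 0.03 m).
It also fails if it takes over 54 s, if anything falls off the work surface, if the arm or the gripper's body presses on something with over 40 N, if the wrist force passes 120 N, or if a joint passes its speed limit or range.

## Robot

A 6-joint arm with a two-finger parallel gripper is mounted at the origin on a cart in front of the work surface, level with it; the furniture and walls round the work are solid. World frame = base frame: x ahead of the robot, y to its left, z up, the work surface at z = 0. Lengths are in m, angles in rad, forces in N, time in s.
With the tool pointing down it reaches from about 0.325 to 0.775 m from the base axis. Payload 5.5 kg.
Tool frame: the origin (TCP) lies midway between the tips of the shut fingers; the grasp point (between the pads) lies 19 mm behind it; z points along the fingers, y is the line along which they close (so a half turn about z gives the same grasp; the last joint's range is limited). The gripper opens to 88 mm and grips with 3 to 60 N. Pads are 20 mm wide; open, the fingers measure 115 mm over their backs; the gripper's body (75 mm by 178 mm) begins 61 mm behind the grasp point.
Start: joints at [-1.331, 0.091, 1.231, -0, 1.82, -0.057], TCP at [0.175, -0.574, 0.223] pointing down, gripper open.
Joint ranges: [-2.87, 2.87], [-0.86, 2.18], [0.17, 2.46], [-1.51, 4.65], [0.06, 2.69], [-2.65, 2.65]. Speed limits (rad/s): [2.57, 2.57, 3.01, 3.14, 3.14, 3.14].

## Interface

Orientations are given as a unit quaternion [w, x, y, z].
In Python, from station import sense, eyes, close_job gives the robot as it stands. The module is installed in compiled form; this text tells all that it offers.
- The arm moves only by the tool drive_tool, never from a script. Its argument "targets" is text: rows parted by semicolons, each of 7 numbers parted by spaces: the shift along the tool's x, y, z normalised to -1 to 1, where 1 is 100 mm, then the turn, a rotation vector about the tool's x, y, z normalised to -1 to 1, where 1 is 360 degrees, then the finger opening in mm, from 0 to 87.8. In form: x y z rx ry rz grip; .... A call has 1 to 12 rows; each row shifts and turns the commanded pose from where the row before left it, along the tool's axes as they then stand; what a row does not reach is not made up. A row lasts 1/10 s, in which the tool goes at most 50 mm and 8.59 degrees, less where a joint would pass 70% of its speed; a pose out of reach is approached as far as the arm can. A call with a number of a shift or a turn outside -1 to 1 is refused whole. A call with a gripper value outside its range is refused whole. The fingers move at their own pace and stop on an object; "newtons" is the grip in N (left out, the last holds). Time passes only in rows, so rows that do not move let the fingers close. It gives the time, the measured TCP pose, the force, the opening and the grip force at its end, in the units of the state.
- sense(): the state, without advancing time (a new reading comes with each control period).
- eyes.get_image(name): name is "scene" or "top" or "wrist"; returns a dict with "color" (420x560x3 uint8, red, green, blue), "fx", "fy", "cx", "cy" (pixels), "rvec" (rotation vector, rad) and "tvec" (3), from world to camera coordinates, as OpenCV has them; the wrist camera has in their place "tool_from_camera" (4x4, takes a point from camera to tool coordinates, whose origin is the TCP and whose axes are the flange's). Camera axes: x right, y down, z forward; pixel columns grow to the right and rows downward; lengths in m; the calibration is good to about 2 mm. The wrist camera is an equidistant fisheye: a pixel r from the principal point sees the ray r / f radians off the axis. A picture is of the moment at which its call begins: read the wrist's pose just before it. There is no depth.
- close_job(): hands the job in; it is judged then, once.
The state is a dict: "time_s": time; "joint_positions": joint angles; "qd": joint speeds; "tau": joint torques, N m; "position": TCP position; "tcp_rot": TCP orientation; "ft_force": force on the tool from outside, world axes, zero at the start; "ft_torque": the same for the moment, N m; "finger_gap": finger opening in m; "finger_force": force on a finger pad.
Only numpy, scipy, OpenCV 4.12 (cv2) and the standard library are available. Lean on these libraries where they do the work, as an engineer would, in place of code of your own. Each camera call takes 0.05 s, during which the arm holds its last target. There are 200 camera calls.

## Working session

There is one attempt and no reset: what is moved stays moved. The work goes in short steps, Python scripts to look and compute and a tool call to move; the robot and the scene stay as the last step left them, time stands still between calls to the robot, and variables do not carry over. Pictures are saved under pics/ and viewed, at most 11 in all, crops included, and the job is handed in when it is done.

Besides the shell and the picture viewer there is one more tool, called after ">>>" by a JSON object that holds its "api" and its "payload". drive_tool: Moves the arm, as the interface text tells. Its arguments: {"type":"object","properties":{"targets":{"type":"string"},"newtons":{"type":"number"}},"required":["targets"]}

```bash
mkdir -p pics
cat > h.py <<'E'
import numpy as np, cv2
from station import sense, eyes, close_job
def save(n,f,crop=None,s=1):
    im=eyes.get_image(n); c=im["color"][:,:,::-1]
    cv2.imwrite(f.replace('.png','_raw.png'),c)
    np.savez(f.replace('.png','.npz'),**{k:v for k,v in im.items()})
    return im
def load(f): return dict(np.load(f.replace('.png','.npz')))
def ray(im,u,v):
    R=cv2.Rodrigues(np.array(im["rvec"],float))[0]; t=np.array(im["tvec"],float).ravel()
    d=R.T@np.array([(u-im["cx"])/im["fx"],(v-im["cy"])/im["fy"],1]); return -R.T@t,d
def onz(im,u,v,z):
    o,d=ray(im,u,v); return o+d*(z-o[2])/d[2]
def proj(im,p):
    R=cv2.Rodrigues(np.array(im["rvec"],float))[0]; q=R@np.array(p)+np.array(im["tvec"]).ravel()
    return [im["fx"]*q[0]/q[2]+im["cx"],im["fy"]*q[1]/q[2]+im["cy"]]
E
python3 - <<'E'
from h import *
print(sense())
for n in("scene","top"):
    im=save(n,f"pics/{n}0.png"); print(n,im["rvec"],im["tvec"],ray(im,280,210),im["fx"])
E
```

```text
{'time_s': 0.0, 'joint_positions': array([-1.33070222e+00,  9.18302833e-02,  1.23188704e+00, -7.66700237e-06,
        1.81980588e+00, -5.67104579e-02]), 'qd': array([-0.00133249, -0.00127224, -0.00132941,  0.00087823,  0.00018489,
        0.00069607]), 'tau': array([-7.27294191e-04, -4.46441245e+01, -4.06454372e+01,  6.98382966e-02,
        2.91091570e-02, -1.57900554e-04]), 'position': array([ 0.17539698, -0.57347282,  0.22152334]), 'tcp_rot': array([-9.60884313e-04,  9.89008254e-01,  1.47857168e-01, -9.20848341e-05]), 'ft_force': array([0.73119147, 0.59564603, 0.53992203]), 'ft_torque': array([0.0223043 , 0.00761244, 0.06770606]), 'finger_force': 0.0, 'finger_gap': 0.08782480318747696}
scene [ 1.14300505 -2.1762026   1.11152649] [0.3303487  0.40508254 1.29278198] (array([-0.50002228,  0.72001315,  1.08446584]), array([ 0.68402041, -0.43760369, -0.58380738])) 503.9210955464456
top [ 1.80619796 -2.17732939  0.45666984] [0.09409149 0.60035772 1.79168351] (array([-0.16882725,  0.10800898,  1.88128781]), array([ 0.39624015, -0.05666515, -0.91648602])) 446.6012099606682
```

View pics/scene0_raw.png

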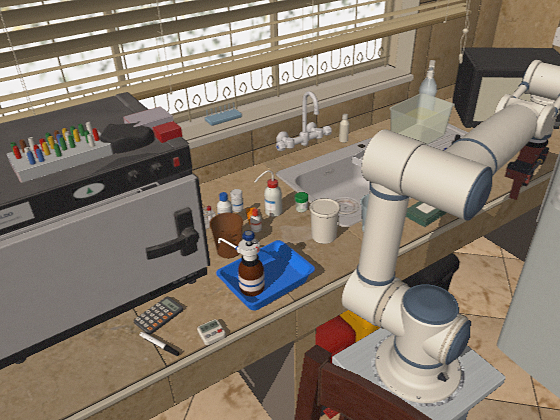

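View pics/top0_raw.png

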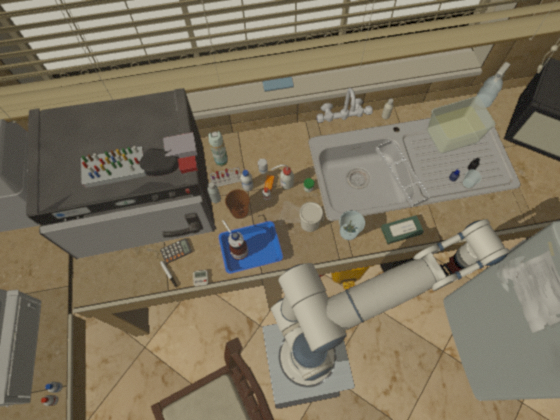

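The scene view shows the dispenser in the tray at about (250,265). In the top view the tray is at (250,247), the dispenser head near (235,240) and the translucent beaker near (351,225). The white tub is at (311,216), with the sink behind and the slide box at (402,230).

Run:
```python
from h import *
a=cv2.imread("pics/top0_raw.png"); b=cv2.imread("pics/scene0_raw.png")
A=cv2.resize(a[195:275,210:300],None,fx=4.4,fy=4.4,interpolation=cv2.INTER_CUBIC)
B=cv2.resize(a[195:275,295:385],None,fx=4.4,fy=4.4,interpolation=cv2.INTER_CUBIC)
cv2.imwrite("pics/c1.png",np.hstack([A,B]))
im=load("pics/top0.png"); sc=load("pics/scene0.png")
hsv=cv2.cvtColor(a,cv2.COLOR_BGR2HSV)
for n,u,v,z in[("tub",311,212,.126),("beak",351,220,.118),("timer",200,278,.02),("slide",402,229,.036),("green",309,185,.062)]: print(n,onz(im,u,v,z).round(3))
```

```text
tub [ 0.556 -0.129  0.126]
beak [ 0.491 -0.29   0.118]
timer [0.388 0.385 0.02 ]
slide [ 0.438 -0.518  0.036]
green [ 0.715 -0.157  0.062]
```

View pics/c1.png

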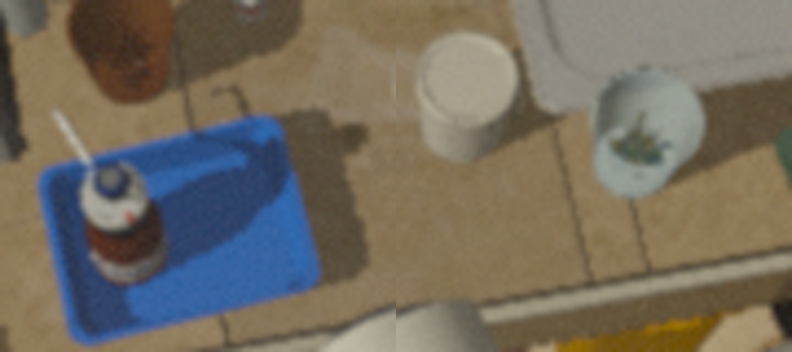

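Run:
```python
from h import *
im=load("pics/top0.png"); sc=load("pics/scene0.png")
P=lambda x,y,z,o=210:onz(im,x/4.4+o,y/4.4+195,z).round(4)
k=P(112,174,.214); s=P(55,113,.131); print("knob",k,"tip",s,np.hypot(*(s-k)[:2]),np.degrees(np.arctan2(*(s-k)[1::-1])))
print("drumred",P(131,217,.174))
print("mouth c,l,r",P(650-396,108,.118),P(594-396,108,.118),P(707-396,108,.118),"top",P(650-396,68,.118))
print("tray corners",P(45,180,.048),P(275,118,.048),P(320,280,.048),P(80,340,.048))
for n,p in(("knob",k),("tip",s)): print(n,proj(sc,p))
print(proj(sc,P(650-396,108,.118)))
b=cv2.imread("pics/scene0_raw.png")
c=cv2.resize(b[175:315,170:420],None,fx=3.2,fy=3.2,interpolation=cv2.INTER_CUBIC); cv2.imwrite("pics/c2.png",c)
```

```text
knob [0.4803 0.1983 0.214 ] tip [0.5849 0.248  0.131 ] 0.11580695143211392 25.4144215911065
drumred [0.451  0.1891 0.174 ]
mouth c,l,r [0.5596 0.0584 0.118 ] [0.5697 0.1119 0.118 ] [0.5493 0.0041 0.118 ] top [0.6013 0.0513 0.118 ]
tray corners [0.5511 0.2736 0.048 ] [0.5738 0.0375 0.048 ] [0.3987 0.0239 0.048 ] [0.3825 0.2611 0.048 ]
knob [np.float64(248.7476270164318), np.float64(232.58997136646315)]
tip [np.float64(218.10018844834428), np.float64(242.63087574001753)]
[np.float64(276.1040794530155), np.float64(227.84909266325707)]
```

View pics/c2.png

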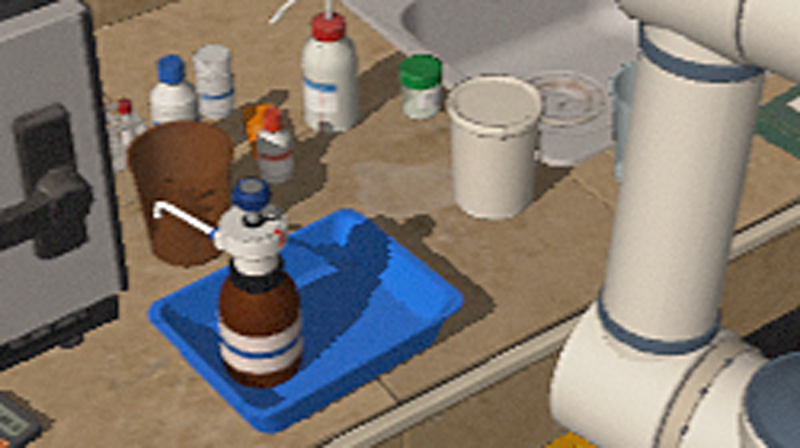

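Scene crop: knob top at (252,187) in the crop, or (248.8,233.4) in the full image, which agrees with the top-view fix. The spout tip is at (158,207) and points left and away from the robot. I used the wrong crop offset for the beaker mouth, so I'll redo that one.

Run:
```python
from h import *
from scipy.spatial.transform import Rotation as Ro
im=load("pics/top0.png")
P=lambda x,y,z:onz(im,(x-396)/4.4+295,y/4.4+195,z).round(4)
for n,x,y in[("l",594,108),("r",707,108),("top",650,66),("c",650,108)]: print(n,P(x,y,.118))
print("foot low",P(625,197,0)); print("tub",P(466,72,.126))
print("sink corner",P(540,108,.004))
s=sense(); print(Ro.from_quat(s["tcp_rot"],scalar_first=True).as_matrix().round(3))
```

```text
l [ 0.5021 -0.2442  0.118 ]
r [ 0.4817 -0.3515  0.118 ]
top [ 0.5351 -0.3083  0.118 ]
c [ 0.492  -0.2974  0.118 ]
foot low [ 0.4463 -0.2759  0.    ]
tub [ 0.5591 -0.1293  0.126 ]
sink corner [ 0.5558 -0.2124  0.004 ]
[[ 0.956  0.292 -0.   ]
 [ 0.292 -0.956  0.002]
 [ 0.    -0.002 -1.   ]]
```

>>> {"api": "drive_tool", "payload": {"targets": "0 0 -0.45 0 0 0 87; 0.287 -0.36 0 0 0 0 87; 0.287 -0.36 0 0 0 0 87; 0.287 -0.36 0 0 0 0 87; 0.287 -0.36 0 0 0 0 87; 0.287 -0.36 0 0 0 0 87; 0.287 -0.36 0 0 0 0 87; 0.287 -0.36 0 0 0 0 87; 0.287 -0.36 0 0 0 0 87; 0.287 -0.36 0 0 0 0 87; 0.287 -0.36 0 0 0 0 87; 0.287 -0.36 0 0 0 0 87"}}

```text
time_s: 1.3
position: [0.3617, -0.1009, 0.2674]
tcp_rot: [0.0, 0.989, 0.148, 0.0]
ft_force: [1.3, -0.6, -0.4]
finger_gap: 0.0869
finger_force: 0.0
```

>>> {"api": "drive_tool", "payload": {"targets": "0.287 -0.36 0 0 0 0 87; 0.287 -0.36 0 0 0 0 87; 0.287 -0.36 0 0 0 0 87; 0.287 -0.36 0 0 0 0 87; 0.287 -0.36 0 0 0 0 87; 0.287 -0.36 0 0 0 0 87; 0.287 -0.36 0 0 0 0 87; 0 0 0 0 0 -0.023 87; 0 0 0 0 0 0 87; 0 0 0 0 0 0 87"}}

```text
time_s: 2.3
position: [0.4798, 0.1967, 0.2674]
tcp_rot: [0.0, 0.976, 0.217, -0.0]
ft_force: [0.1, -0.7, 0.1]
finger_gap: 0.0871
finger_force: 0.0
```

Run:
```python
from h import *
from scipy.spatial.transform import Rotation as Ro
s=sense(); print(s["position"],s["time_s"],Ro.from_quat(s["tcp_rot"],scalar_first=True).as_matrix().round(3))
im=save("wrist","pics/w1.png"); np.savez("pics/w1s.npz",p=s["position"],q=s["tcp_rot"])
print(im["tool_from_camera"],im["fx"],im["cx"],im["cy"])
```

```text
[0.4798307  0.19670675 0.26742749] 2.3 [[ 0.906  0.424 -0.   ]
 [ 0.424 -0.906 -0.   ]
 [-0.001  0.    -1.   ]]
[[-6.57315002e-05 -9.59369978e-01 -2.82151098e-01  7.77355197e-02]
 [ 9.99998847e-01 -4.91207641e-04  1.43723857e-03  7.14259177e-04]
 [-1.51743831e-03 -2.82150678e-01  9.59368903e-01 -1.61975521e-01]
 [ 0.00000000e+00  0.00000000e+00  0.00000000e+00  1.00000000e+00]] 325.19226210127806 278.5442468090612 209.4314860784232
```

View pics/w1_raw.png

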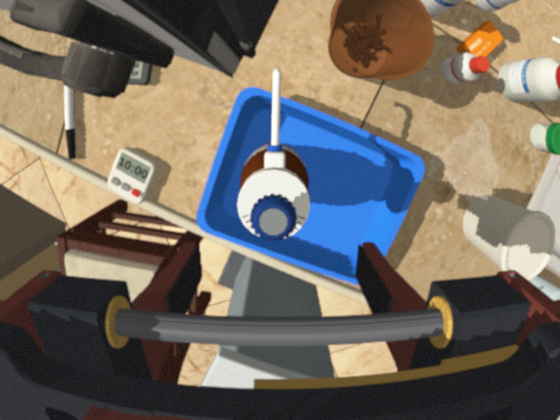

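The wrist view has the knob top at about (273,221), the drum disc at (273,204) and the spout running straight up to (276,72). The brown beaker is top centre.

```bash
cat >> h.py <<'E'
from scipy.spatial.transform import Rotation as Ro
def wray(im,p,q,u,v):
    T=np.array(im["tool_from_camera"]); x,y=u-im["cx"],v-im["cy"]; r=np.hypot(x,y); th=r/im["fx"]
    d=np.array([x/r*np.sin(th),y/r*np.sin(th),np.cos(th)]); R=Ro.from_quat(q,scalar_first=True).as_matrix()
    return R@T[:3,3]+p, R@T[:3,:3]@d
def wonz(im,p,q,u,v,z):
    o,d=wray(im,p,q,u,v); return o+d*(z-o[2])/d[2]
def wproj(im,p,q,X):
    R=Ro.from_quat(q,scalar_first=True).as_matrix(); T=np.array(im["tool_from_camera"])
    c=T[:3,:3].T@(R.T@(np.array(X)-p)-T[:3,3]); r=np.hypot(c[0],c[1]); th=np.arctan2(r,c[2])
    return im["cx"]+im["fx"]*th*c[0]/r, im["cy"]+im["fx"]*th*c[1]/r
E
python3 - <<'E'
from h import *
im=load("pics/w1.png"); s=np.load("pics/w1s.npz"); a=cv2.imread("pics/w1_raw.png")
h=cv2.cvtColor(a,cv2.COLOR_BGR2HSV)
m=cv2.inRange(h,(105,100,20),(130,255,150)); m[:190]=0;m[245:]=0;m[:,:248]=0;m[:,298:]=0
c=max(cv2.findContours(m,0,2)[0],key=cv2.contourArea); print("knob circle",cv2.minEnclosingCircle(c),cv2.boundingRect(c))
(u,v),r=cv2.minEnclosingCircle(c)
g=cv2.inRange(h,(0,0,60),(180,90,170)); g2=np.zeros_like(g); g2[208:236,258:288]=g[208:236,258:288]
c=max(cv2.findContours(g2,0,2)[0],key=cv2.contourArea); cc=cv2.minEnclosingCircle(c); print("grey",cc)
for u,v in[(273,221),cc[0]]:
    k=wonz(im,s["p"],s["q"],u,v,.214); t=wonz(im,s["p"],s["q"],276,72,.135); n=wonz(im,s["p"],s["q"],275,150,.150)
    print(k,t,n,np.hypot(*(t-k)[:2]),[np.degrees(np.arctan2(*(w-k)[1::-1])) for w in(t,n)])
E
```

```text
knob circle ((273.566650390625, 225.0782470703125), 30.119108200073242) (248, 195, 50, 50)
grey ((272.9693908691406, 221.37754821777344), 14.431517601013184)
[0.48401075 0.20178443 0.214     ] [0.586343   0.24775809 0.135     ] [0.52314491 0.21907346 0.15      ] 0.11218496690803255 [np.float64(24.192417749536578), np.float64(23.835305829821316)]
[0.48374928 0.20168724 0.214     ] [0.586343   0.24775809 0.135     ] [0.52314491 0.21907346 0.15      ] 0.1124633093272674 [np.float64(24.182992871921222), np.float64(23.81299975181387)]
```

>>> {"api": "drive_tool", "payload": {"targets": "0.058 -0.028 0 0 0 0.0027 87.8; 0 0 0.3 0 0 0 87.8; 0 0 0.3 0 0 0 87.8; 0 0 0.3 0 0 0 87.8; 0 0 0.2 0 0 0 87.8; 0 0 0.11 0 0 0 87.8; 0 0 0 0 0 0 87.8"}}

```text
time_s: 3.05
position: [0.4835, 0.2014, 0.1453]
tcp_rot: [0.0, 0.978, 0.21, -0.001]
ft_force: [0.1, -0.6, 0.2]
finger_gap: 0.0879
finger_force: 0.0
```

>>> {"api": "drive_tool", "payload": {"targets": "0 0 0 0 0 0 50; 0 0 0 0 0 0 50; 0 0 0 0 0 0 50; 0 0 0 0 0 0 50; 0 0 0 0 0 0 50; 0 0 0 0 0 0 50", "newtons": 25}}

```text
time_s: 3.65
position: [0.4843, 0.2024, 0.1477]
tcp_rot: [-0.0, 0.978, 0.211, 0.001]
ft_force: [-1.4, 1.9, 5.1]
finger_gap: 0.0595
finger_force: 25.0
```

>>> {"api": "drive_tool", "payload": {"targets": "0 0 -0.05 0 0 0 50; 0 0 -0.1 0 0 0 50; 0 0 -0.2 0 0 0 50; 0 0 -0.25 0 0 0 50; 0 0 -0.2 0 0 0 50; 0 0 -0.1 0 0 0 50; 0 0 0 0 0 0 50", "newtons": 35}}

```text
time_s: 4.35
position: [0.4844, 0.202, 0.2378]
tcp_rot: [-0.0, 0.978, 0.21, 0.001]
ft_force: [0.8, 1.1, -8.0]
finger_gap: 0.0597
finger_force: 35.0
```

Run:
```python
from h import *
s=sense(); print(s["position"],s["tcp_rot"],s["ft_force"],s["ft_torque"])
im=save("wrist","pics/w2.png"); sc=save("scene","pics/s2.png")
a=cv2.imread("pics/w2_raw.png"); b=cv2.imread("pics/s2_raw.png")
cv2.imwrite("pics/c3.png",np.hstack([a[40:400,80:480],cv2.resize(b[130:310,170:370],None,fx=2,fy=2)]))
```

```text
[0.48443742 0.20199163 0.23779027] [-1.43847543e-05  9.77595114e-01  2.10492530e-01  8.28837504e-04] [ 0.78706275  1.06423999 -8.02212123] [-0.014835   -0.00469418  0.02177689]
```

View pics/c3.png

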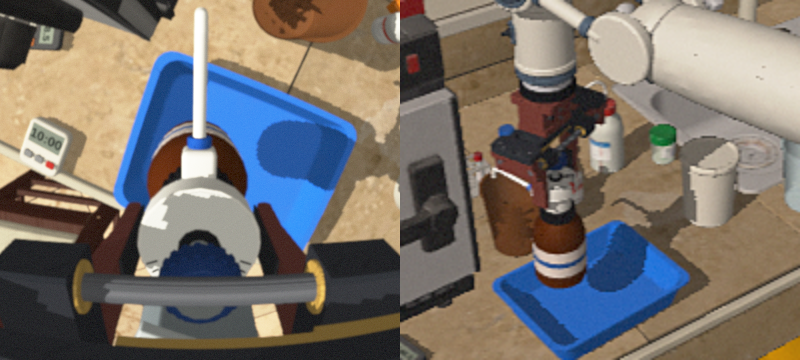

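Now 92 mm up with a level hold: drum between the pads and spout straight ahead of the tool. Next I carry it to the beaker.

>>> {"api": "drive_tool", "payload": {"targets": "-0.06 0.09 0 0 0 0 50; -0.17 0.28 0 0 0 0 50; -0.234 0.377 0 0 0 0 50; -0.234 0.377 0 0 0 0 50; -0.234 0.377 0 0 0 0 50; -0.234 0.377 0 0 0 0 50; -0.234 0.377 0 0 0 0 50; -0.234 0.377 0 0 0 0 50; -0.234 0.377 0 0 0 0 50; -0.17 0.28 0 0 0 0 50; -0.06 0.09 0 0 0 0 50; 0 0 0 0 0 0 50"}}

```text
time_s: 5.65
position: [0.4309, -0.1937, 0.2354]
tcp_rot: [-0.001, 0.978, 0.209, -0.001]
ft_force: [-0.4, 0.5, -7.1]
finger_gap: 0.0592
finger_force: 35.0
```

>>> {"api": "drive_tool", "payload": {"targets": "0 0 0 0 0 0.01 50; 0 0 0 0 0 0.02 50; 0 0 0 0 0 0.02 50; 0 0 0 0 0 0.02 50; 0 0 0 0 0 0.02 50; 0 0 0 0 0 0.02 50; 0 0 0 0 0 0.02 50; 0 0 0 0 0 0.02 50; 0 0 0 0 0 0.02 50; 0 0 0 0 0 0.02 50; 0 0 0 0 0 0.02 50; 0 0 0 0 0 0.02 50"}}

```text
time_s: 6.85
position: [0.432, -0.1906, 0.2362]
tcp_rot: [-0.0, 0.872, -0.49, -0.001]
ft_force: [-0.2, 0.0, -7.8]
finger_gap: 0.0593
finger_force: 35.0
```

>>> {"api": "drive_tool", "payload": {"targets": "0 0 0 0 0 0.01 50; 0 0 0 0 0 0 50; 0 0 0 0 0 0 50; 0 0 0 0 0 0 50"}}

```text
time_s: 7.25
position: [0.432, -0.1917, 0.2365]
tcp_rot: [-0.0, 0.857, -0.515, -0.0]
ft_force: [0.2, -0.2, -7.4]
finger_gap: 0.0595
finger_force: 35.0
```

Run:
```python
from h import *
s=sense(); print(s["position"],s["tcp_rot"],s["ft_force"],s["time_s"])
R=Ro.from_quat(s["tcp_rot"],scalar_first=True).as_matrix(); print(R.round(3),np.degrees(np.arctan2(R[1,0],R[0,0])))
im=save("wrist","pics/w3.png"); np.savez("pics/w3s.npz",p=s["position"],q=s["tcp_rot"]); 
print("pred mouth",wproj(im,s["position"],s["tcp_rot"],[.484,-.293,.118]))
```

```text
[ 0.43199368 -0.19170867  0.23652217] [-9.98852867e-05  8.57347978e-01 -5.14737230e-01 -1.38255564e-04] [ 0.17419334 -0.17843471 -7.35640962] 7.25
[[ 0.47  -0.883 -0.   ]
 [-0.883 -0.47   0.   ]
 [-0.    -0.    -1.   ]] -61.95978606791037
pred mouth (np.float64(280.8464617115958), np.float64(75.72297331088942))
```

View pics/w3_raw.png

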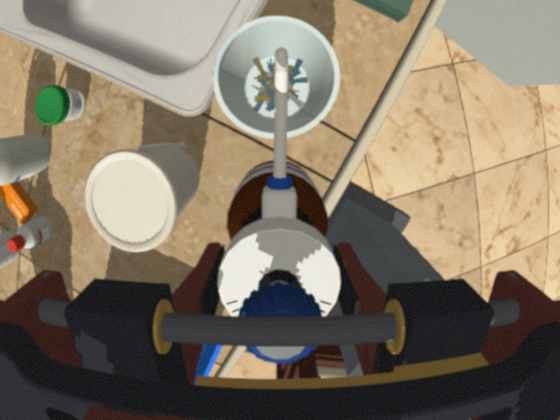

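The wrist view shows the translucent beaker's rim centred at about (276,75.5), running x 213–339 and y 15–136. The spout passes over it with its tip near (281,60), and the tub is clear on the left.

Run:
```python
from h import *
im=load("pics/w3.png"); s=np.load("pics/w3s.npz"); p,q=s["p"],s["q"]
W=lambda u,v,z:wonz(im,p,q,u,v,z).round(4)
L,r_,t,b=W(213,75.5,.118),W(339,75.5,.118),W(276,15,.118),W(276,136,.118)
print(L,r_,t,b,np.hypot(*(L-r_)[:2]),np.hypot(*(t-b)[:2]))
m=((L+r_)/2+(t+b)/2)/2; m2=(t+b)/2; print("mouth",m,W(276,75.5,.118))
R=Ro.from_quat(q,scalar_first=True).as_matrix()
tip=p+R[:,0]*.112; print("tip",tip,"img tip dir",W(281,56,.22))
print("tool-frame err mm",R.T@(m-tip)*1000, R.T@(m2-tip)*1000)
```

```text
[ 0.5361 -0.2673  0.118 ] [ 0.4408 -0.3177  0.118 ] [ 0.5136 -0.3398  0.118 ] [ 0.4631 -0.245   0.118 ] 0.10780653969031749 0.10741177775272129
mouth [ 0.4884  -0.29245  0.118  ] [ 0.4877 -0.2912  0.118 ]
tip [ 0.48464389 -0.29056186  0.2364841 ] img tip dir [ 0.4837 -0.291   0.22  ]
tool-frame err mm [  3.47249069  -2.42418391 118.48299556] [  3.40485525  -2.40355757 118.48301795]
```

>>> {"api": "drive_tool", "payload": {"targets": "0.034 -0.024 0 0 0 0 50; 0 0 0.15 0 0 0 50; 0 0 0.2 0 0 0 50; 0 0 0.2 0 0 0 50; 0 0 0.15 0 0 0 50; 0 0 0.1 0 0 0 50; 0 0 0.05 0 0 0 50; 0 0 0 0 0 0 50"}}

```text
time_s: 8.1
position: [0.4356, -0.1942, 0.1513]
tcp_rot: [0.0, 0.857, -0.516, -0.0]
ft_force: [0.4, 0.5, -6.3]
finger_gap: 0.0593
finger_force: 35.0
```

>>> {"api": "drive_tool", "payload": {"targets": "0 0 0.02 0 0 0 50; 0 0 0.02 0 0 0 50; 0 0 0.01 0 0 0 50; 0 0 0.01 0 0 0 50; 0 0 0 0 0 0 50"}}

```text
time_s: 8.6
position: [0.4357, -0.1942, 0.1456]
tcp_rot: [0.0, 0.857, -0.516, 0.0]
ft_force: [-0.2, 0.2, -6.9]
finger_gap: 0.0591
finger_force: 35.0
```

>>> {"api": "drive_tool", "payload": {"targets": "0 0 0.01 0 0 0 50; 0 0 0.01 0 0 0 50; 0 0 0 0 0 0 50"}}

```text
time_s: 8.9
position: [0.4359, -0.1944, 0.1445]
tcp_rot: [0.0, 0.857, -0.516, 0.001]
ft_force: [0.2, -0.1, -3.6]
finger_gap: 0.0593
finger_force: 35.0
```

Beginning to touch: weight dropped to 3.6 N.

>>> {"api": "drive_tool", "payload": {"targets": "0 0 0.01 0 0 0 50; 0 0 0 0 0 0 50"}}

```text
time_s: 9.1
position: [0.4362, -0.1947, 0.1444]
tcp_rot: [0.0, 0.857, -0.516, 0.001]
ft_force: [-0.3, 0.6, 4.1]
finger_gap: 0.0592
finger_force: 35.0
```

>>> {"api": "drive_tool", "payload": {"targets": "0 0 0 0 0 0 60; 0 0 0 0 0 0 63; 0 0 0 0 0 0 70; 0 0 0 0 0 0 80; 0 0 0 0 0 0 87.8; 0 0 0 0 0 0 87.8; 0 0 0 0 0 0 87.8", "newtons": 10}}

```text
time_s: 9.8
position: [0.4355, -0.1942, 0.1424]
tcp_rot: [0.0, 0.857, -0.516, -0.0]
ft_force: [-0.1, 0.7, 0.2]
finger_gap: 0.0878
finger_force: 0.0
```

>>> {"api": "drive_tool", "payload": {"targets": "0 0 -0.2 0 0 0 87.8; 0 0 -0.4 0 0 0 87.8; 0 0 -0.4 0 0 0 87.8; -0.1 0 -0.3 0 0 0 87.8; 0 0 -0.1 0 0 0 87.8; 0 0 0 0 0 0 87.8; 0 0 0 0 0 0 87.8"}}

```text
time_s: 10.5
position: [0.4309, -0.1855, 0.2807]
tcp_rot: [0.0, 0.857, -0.516, -0.001]
ft_force: [0.1, -0.5, -0.1]
finger_gap: 0.0878
finger_force: 0.0
```

Run:
```python
from h import *
s=sense(); p,q=s["position"],s["tcp_rot"]; print(p,q,s["time_s"])
im=save("wrist","pics/w4.png"); np.savez("pics/w4s.npz",p=p,q=q)
k=wproj(im,p,q,[.436,-.1945,.21]); print(k)
a=cv2.imread("pics/w4_raw.png"); u,v=map(int,k); u0=max(u-65,0); v0=max(v-90,0)
print(u0,v0); c=cv2.resize(a[v0:v0+140,u0:u0+130],None,fx=4.2,fy=4.2,interpolation=cv2.INTER_CUBIC); cv2.imwrite("pics/c4.png",c)
```

```text
[ 0.43087899 -0.18548105  0.2807088 ] [ 1.28144185e-04  8.56762356e-01 -5.15710070e-01 -1.17140614e-03] 10.5
(np.float64(278.3653497486095), np.float64(208.93326344207932))
213 118
```

View pics/c4.png

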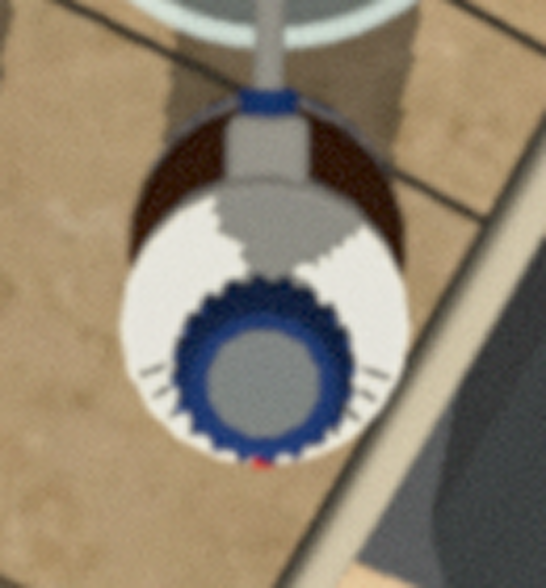

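The dispenser stands with the spout over the beaker. The knob is at about (265,380) in the crop and the red mark at (262,462), while the needle is hidden behind the knob. I'll swing the wrist half round so the camera sees the red-mark side.

>>> {"api": "drive_tool", "payload": {"targets": "0.1 0 0 0 0 -0.01 87.8; 0 0 0 0 0 -0.0225 87.8; 0 0 0 0 0 -0.0225 87.8; 0 0 0 0 0 -0.0225 87.8; 0 0 0 0 0 -0.0225 87.8; 0 0 0 0 0 -0.0225 87.8; 0 0 0 0 0 -0.0225 87.8; 0 0 0 0 0 -0.0225 87.8; 0 0 0 0 0 -0.0225 87.8; 0 0 0 0 0 -0.0225 87.8; 0 0 0 0 0 -0.0225 87.8; 0 0 0 0 0 -0.0225 87.8"}}

```text
time_s: 11.75
position: [0.4353, -0.1942, 0.2801]
tcp_rot: [-0.001, 0.964, 0.267, -0.001]
ft_force: [-0.5, 0.1, -0.3]
finger_gap: 0.088
finger_force: 0.0
```

>>> {"api": "drive_tool", "payload": {"targets": "0 0 0 0 0 -0.0225 60; 0 0 0 0 0 -0.0225 60; 0 0 0 0 0 -0.0225 60; 0 0 0 0 0 -0.0225 60; 0 0 0 0 0 -0.0225 60; 0 0 0 0 0 -0.0225 60; 0 0 0 0 0 -0.0225 60; 0 0 0 0 0 -0.0225 60; 0 0 0 0 0 -0.0225 60; 0 0 0 0 0 -0.0225 60; 0 0 0 0 0 -0.0175 60; 0 0 0 0 0 0 60"}}

```text
time_s: 12.95
position: [0.4353, -0.1942, 0.2804]
tcp_rot: [-0.002, 0.515, 0.857, -0.0]
ft_force: [-0.8, -0.5, -0.3]
finger_gap: 0.0599
finger_force: 0.0
```

Run:
```python
from h import *
import time
s=sense(); p,q=s["position"],s["tcp_rot"]; print(p,q,s["time_s"],s["joint_positions"][5])
R=Ro.from_quat(q,scalar_first=True).as_matrix(); print(np.degrees(np.arctan2(R[1,0],R[0,0])))
im=save("wrist","pics/w5.png"); np.savez("pics/w5s.npz",p=p,q=q)
k=wproj(im,p,q,[.436,-.1945,.17]); print(k)
a=cv2.imread("pics/w5_raw.png"); u,v=map(int,k); u0=max(u-60,0); v0=max(v-60,0)
print(u0,v0); c=cv2.resize(a[v0:v0+110,u0:u0+120],None,fx=5,fy=5,interpolation=cv2.INTER_CUBIC); cv2.imwrite("pics/c5.png",c)
```

```text
[ 0.4353074  -0.19419299  0.28037343] [-1.77263367e-03  5.15393666e-01  8.56951697e-01 -1.26424363e-04] 12.95 -0.9788356786824804
117.95217729522
(np.float64(279.0737016476525), np.float64(206.2355690727087))
219 146
```

View pics/c5.png

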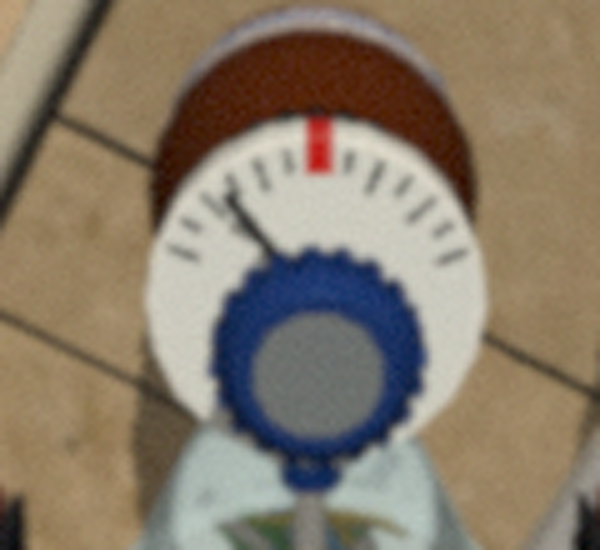

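The red mark is at crop (320,145) and the needle runs from (278,258) to its tip at (230,193). The knob top centre is at (318,376).

Run:
```python
from h import *
im=load("pics/w5.png"); s=np.load("pics/w5s.npz"); p,q=s["p"],s["q"]
W=lambda x,y,z:wonz(im,p,q,219+x/5,146+y/5,z)
k=W(318,376,.21); t=W(229,192,.172); b=W(278,258,.172); r=W(320,147,.170)
an=lambda d:np.degrees(np.arctan2(d[1],d[0]))
print("axis",k,"r tip",np.hypot(*(t-k)[:2]),"r red",np.hypot(*(r-k)[:2]))
print("tip ang",an(t-k),"line",an(t-b),"red",an(r-k),"yaw",an(k-r))
R=Ro.from_quat(q,scalar_first=True).as_matrix(); print("err tool mm",R.T@(k-p)*1000)
l,rr=W(148,295,.17),W(487,295,.17); print("drum",(l+rr)/2,np.hypot(*(l-rr)[:2]))
yaw=np.radians(an(k-r)); print("spout",k[:2]+.112*np.array([np.cos(yaw),np.sin(yaw)]))
```

```text
axis [ 0.43860314 -0.19363647  0.21      ] r tip 0.025143429526977564 r red 0.027713131360001173
tip ang 154.12562489962383 line 153.57033338196888 red 116.65923626165983 yaw -63.340763738340165
err tool mm [-1.25785718  3.31593879 70.36344018]
drum [ 0.43812624 -0.19208885  0.17      ] 0.05918828359076584
spout [ 0.48885567 -0.29372984]
```

>>> {"api": "drive_tool", "payload": {"targets": "-0.005 0.025 0 0 0 0 60; 0 0 0.2 0 0 0 60; 0 0 0.3 0 0 0 60; 0 0 0.25 0 0 0 60; 0 0 0.14 0 0 0 60; 0 0 0.07 0 0 0 60; 0 0 0 0 0 0 50; 0 0 0 0 0 0 40"}}

```text
time_s: 13.8
position: [0.4385, -0.1937, 0.1878]
tcp_rot: [0.001, 0.516, 0.857, 0.0]
ft_force: [0.6, -0.2, 0.2]
finger_gap: 0.0474
finger_force: 0.0
```

>>> {"api": "drive_tool", "payload": {"targets": "0 0 0 0 0 0 36; 0 0 0 0 0 0 33; 0 0 0 0 0 0 30; 0 0 0 0 0 0 26; 0 0 0 0 0 0 26; 0 0 0 0 0 0 26", "newtons": 6}}

```text
time_s: 14.4
position: [0.4382, -0.1937, 0.1871]
tcp_rot: [0.0, 0.516, 0.857, -0.0]
ft_force: [-1.8, -1.0, 4.0]
finger_gap: 0.0314
finger_force: 6.0
```

>>> {"api": "drive_tool", "payload": {"targets": "0 0 0 0 0 0.01 26; 0 0 0 0 0 0.02 26; 0 0 0 0 0 0.02 26; 0 0 0 0 0 0.02 26; 0 0 0 0 0 0.02 26; 0 0 0 0 0 0.02 26; 0 0 0 0 0 0.02 26; 0 0 0 0 0 0.02 26; 0 0 0 0 0 0.02 26; 0 0 0 0 0 0.02 26; 0 0 0 0 0 0.017 26; 0 0 0 0 0 0 26"}}

```text
time_s: 15.6
position: [0.438, -0.1934, 0.1868]
tcp_rot: [-0.0, 0.929, 0.369, -0.0]
ft_force: [-2.1, -0.2, 3.0]
finger_gap: 0.0313
finger_force: 6.0
```

>>> {"api": "drive_tool", "payload": {"targets": "0 0 0 0 0 0 26; 0 0 0 0 0 0 33; 0 0 0 0 0 0 40; 0 0 0 0 0 0 50; 0 0 0 0 0 0 55; 0 0 -0.2 0 0 -0.01 55; 0 0 -0.4 0 0 -0.02 55; 0 0 -0.3 0 0 -0.02 55; 0 0 0 0 0 -0.02 55; 0 0 0 0 0 -0.02 55; 0 0 0 0 0 -0.02 55; 0 0 0 0 0 0 30"}}

```text
time_s: 16.8
position: [0.4382, -0.1935, 0.2765]
tcp_rot: [-0.0, 0.749, 0.663, 0.0]
ft_force: [-0.1, -0.4, -1.0]
finger_gap: 0.05
finger_force: 0.0
```

>>> {"api": "drive_tool", "payload": {"targets": "0 0 0 0 0 -0.02 0; 0 0 0 0 0 -0.02 0; 0 0 0 0 0 -0.02 0; 0 0 0 0 0 -0.02 0; 0 0 0 0 0 -0.017 0; 0 0 0 0 0 0 0; 0 0 0 0 0 0 0"}}

```text
time_s: 17.5
position: [0.4381, -0.1935, 0.2766]
tcp_rot: [-0.0, 0.518, 0.856, 0.0]
ft_force: [0.6, -0.4, -0.3]
finger_gap: 0.0003
finger_force: 0.0
```

Run:
```python
from h import *
s=sense(); p,q=s["position"],s["tcp_rot"]; print(p,q,s["time_s"],s["finger_gap"])
R=Ro.from_quat(q,scalar_first=True).as_matrix(); print(np.degrees(np.arctan2(R[1,0],R[0,0])))
im=save("wrist","pics/w6.png"); np.savez("pics/w6s.npz",p=p,q=q)
k=wproj(im,p,q,[.438,-.193,.17]); print(k)
a=cv2.imread("pics/w6_raw.png"); u,v=map(int,k); u0=max(u-60,0); v0=max(v-60,0)
print(u0,v0); c=cv2.resize(a[v0:v0+110,u0:u0+120],None,fx=5,fy=5,interpolation=cv2.INTER_CUBIC); cv2.imwrite("pics/c6.png",c)
```

```text
[ 0.43812961 -0.19348135  0.27655328] [-4.15638956e-05  5.17697064e-01  8.55563994e-01  1.83091482e-05] 17.5 0.00033901569014300223
117.6441969691318
(np.float64(278.3906586820731), np.float64(205.89240161756973))
218 145
```

View pics/c6.png

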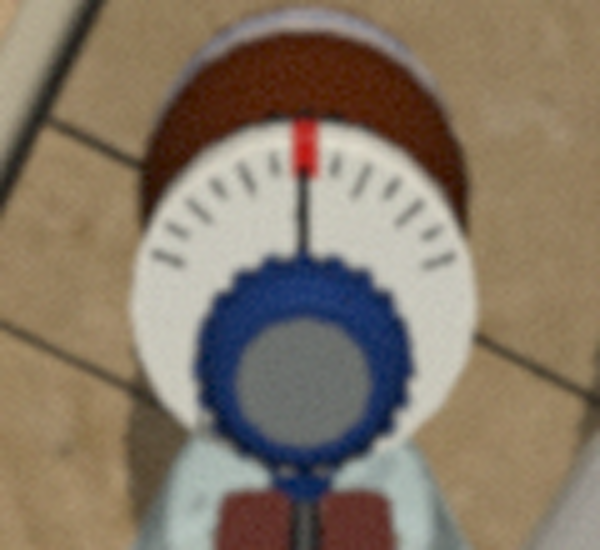

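The needle at crop (303,175–250) now points into the red mark centred at (305,150), within about 0.02 rad. The fingers are shut, so I press.

>>> {"api": "drive_tool", "payload": {"targets": "0 0 0.2 0 0 0 0; 0 0 0.25 0 0 0 0; 0 0 0.12 0 0 0 0; 0 0 0.05 0 0 0 0; 0 0 0.04 0 0 0 0; 0 0 0.04 0 0 0 0; 0 0 0.04 0 0 0 0; 0 0 0.03 0 0 0 0; 0 0 0 0 0 0 0"}}

```text
time_s: 18.45
position: [0.4384, -0.1936, 0.2012]
tcp_rot: [0.001, 0.516, 0.857, 0.0]
ft_force: [-1.5, 0.1, 6.6]
finger_gap: 0.0007
finger_force: 3.3
```

>>> {"api": "drive_tool", "payload": {"targets": "0 0 0.03 0 0 0 0; 0 0 0.03 0 0 0 0; 0 0 0.01 0 0 0 0; 0 0 0 0 0 0 0"}}

```text
time_s: 18.85
position: [0.4393, -0.1941, 0.1981]
tcp_rot: [0.004, 0.516, 0.857, 0.0]
ft_force: [-2.7, 2.4, 19.0]
finger_gap: 0.0003
finger_force: 9.4
```

At the stop: 12 mm down with the force risen to 19 N. I hold it there, then rise.

>>> {"api": "drive_tool", "payload": {"targets": "0 0 0 0 0 0 0; 0 0 0 0 0 0 0; 0 0 -0.05 0 0 0 0; 0 0 -0.05 0 0 0 0; 0 0 -0.05 0 0 0 0; 0 0 -0.1 0 0 0 0; 0 0 -0.3 0 0 0 0; 0 0 -0.3 0 0 0 0; 0 0 -0.1 0 0 0 0; 0 0 0 0 0 0 0; 0 0 0 0 0 0 0"}}

```text
time_s: 19.95
position: [0.4381, -0.1935, 0.2863]
tcp_rot: [-0.001, 0.516, 0.857, -0.0]
ft_force: [0.7, -0.2, -0.0]
finger_gap: 0.0006
finger_force: 0.0
```

Run:
```python
from h import *
s=sense(); p,q=s["position"],s["tcp_rot"]; print(p,s["time_s"])
im=save("wrist","pics/w7.png")
a=cv2.imread("pics/w7_raw.png"); k=wproj(im,p,q,[.438,-.193,.17]); u,v=map(int,k); u0,v0=max(u-60,0),max(v-60,0)
c=cv2.resize(a[v0:v0+110,u0:u0+120],None,fx=3.3,fy=3.3,interpolation=cv2.INTER_CUBIC)
sc=save("top","pics/t7.png"); b=cv2.imread("pics/t7_raw.png")
d=cv2.resize(b[195:275,295:395],(400,320)); d=cv2.copyMakeBorder(d,0,c.shape[0]-320,0,0,0)
cv2.imwrite("pics/c7.png",np.hstack([c,d]))
```

```text
[ 0.43808281 -0.19345633  0.28626438] 19.95
```

View pics/c7.png

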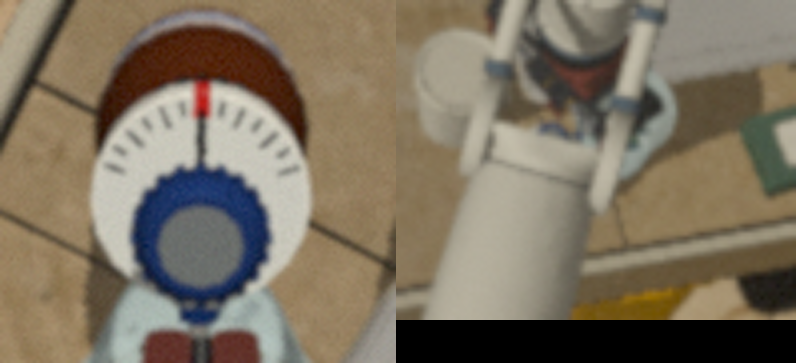

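The needle is still on the red mark, the knob is back up, and the dispenser and beaker stand in place. Handing in.

```bash
python3 -c "
from h import *
print(close_job())"
```

```text
the job is handed in; nothing more can be done
None
```

I set the dispenser down upright with its spout over the beaker, turned the needle onto the red mark, made one full purge stroke and handed the job in; no verdict came back from the judging.

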